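Hold a spring clip open around the edge of the recipe card

TASK

On the coffee counter, first push the small lever on the head of the card stand all the way down so that its foot pins the recipe card. Then take the steel spring clip by its two handles, squeeze it wide open, and hold it level around the card's free upright edge, about half way up, one jaw on each side and the edge about 2 cm deep between them, touching neither the card nor its stand. Finish while still holding the clip there gaping, with the lever still down and the other things on the counter left where they are.

Things in the scene. Friction and masses are not known exactly. Their poses are not given: they have to be found in the camera images.
- stand: Fixed card stand, yaw within 0.35 rad, left or right of the clip. Origin on the counter under the card's free upright edge, which faces the robot; x runs from that edge into the card, y across it, z up. In mm: white card 3 thick, x 0 to 110, z 16 to 130. Black base 16 thick, x 30 to 155, y -42 to 42; rails to z 30 from x 35. Aluminium column and forked head, x 109 to 149, y -20 to 20, up to z 164.
- card_edge (a point): On the card's free upright edge, 75 mm above the counter (axes as the stand's). The first 30 mm of the card behind it overhang freely.
- lever (a joint): Small pivot lever on the stand's head, angle in rad above its lowered position: 0 = fully down (arm level, pointing to the stand's -x above the card, rubber foot on the card's top edge; a firm stop), 1.0 = fully raised. Starts raised at 0.45 to 0.8; stiff pivot, stays where left; pushing its end down takes about 1 to 2 N.
- lever_hinge (a point): The lever's pivot axis (parallel to the stand's y), at stand x 125, z 150 mm.
- lever_tip (a point): The place to push: on the upper face of the black paddle at the lever's end, 75 mm from the pivot, 4 mm above the arm's middle line. The paddle spans 57 to 87 mm from the pivot, 26 mm wide, 8 mm thick. It moves on an arc about the pivot; with the lever down it lies 154 mm above the counter at stand x 50.
- clip: Loose dark steel spring clip like a clothes peg, about 60 g, 114 mm long, 26 mm tall, lying on its side so that it opens sideways. Origin on its upright pivot axis at the underside; x along the middle line to the jaws, y to the left jaw, z up. Two flat handle plates, from x -8 back to x -52, stand 48 mm apart over their outer ends at rest; squeezing them together opens the jaws.
- clip_grip (a point): Where to squeeze: midpoint between the handle plates, clip x -36 mm, 13 mm above its underside (axes as the clip's). Fingers close along the clip's y. Over the outer faces the plates measure about 41 mm here at rest and 24 mm, parallel, when squeezed fully.
- clip_tips (a point): Midpoint between the jaw tips: clip x 62 mm, 13 mm above the underside (axes as the clip's). The jaws are hollow inside, with lips at x 50 to 62. Fully open, the lips' inner faces stand about 31 mm apart at the tips, the jaws' insides about 22 mm apart at x 30.
- jaw_left (a joint): Opening angle of the left jaw and handle from rest, rad: 0 = shut by the spring, 0.24 = fully open against a stop. Squeezing at clip_grip takes about 4 to 5 N to start and 9 N to reach the stop; more force does no harm.
- jaw_right (a joint): The same for the right jaw.
- basket: Bystander, leave alone: small round steel filter basket, 60 mm wide, 26 mm tall, mouth up, on the counter near the middle. Origin at its underside.
- spoon: Bystander, leave alone: steel spoon 130 mm long, lying at the middle of the counter. Origin at its underside.
- brush: Bystander, leave alone: brush with black handle, lying at the left. Origin at its underside.
- bowl: Bystander, leave alone: blue ceramic bowl, 150 mm wide, 60 mm tall, at the right. Origin at its underside.
- jug: Bystander, leave alone: steel milk jug with handle, 80 mm wide, 100 mm tall, at the right. Origin at its underside.
- canister: Bystander, leave alone: closed grey jar, 84 mm wide, 120 mm tall, at the left. Origin at its underside.
Mind the look-alikes: they are no part of the job. Leave any orange look-alike of the clip alone.

How it is judged (in metres and radians):
On the way, in this order (a step that is already met when the one before it is completed fails the run):
1. the lever on the stand's head is pushed fully down (value of joint lever below 0.08 rad), for 0.2 s.
2. the clip is lifted off the counter, squeezed open (value of joint each of jaw_left, jaw_right above 0.17 rad and height (world z) of clip above 0.02 m), for 0.2 s.
At the end, for the whole second after the job is handed in: Lever under 0.08 rad; both jaws over 0.17 rad; tips' midpoint 10 to 45 mm past the card edge, within 10 mm of the card plane, 40 to 120 mm up; pivot 12 mm or more before the edge; clip level and aligned to 0.25 rad, gripped over 2 N, still, under 0.3 N on card or stand (value of joint lever below 0.08 rad and value of joint each of jaw_left, jaw_right above 0.17 rad and x of clip_tips in the frame of stand between 0.01 and 0.045 m and y of clip_tips in the frame of stand between -0.01 and 0.01 m and z of clip_tips in the frame of stand between 0.04 and 0.12 m and x of clip in the frame of stand below -0.012 m and angle between the x axis of clip and the x axis of stand, either way round below 0.25 rad and angle between clip's own z axis and vertical below 0.25 rad and contact force between clip and stand below 0.3 N and contact force between the fingers and clip above 2 N and linear speed of clip below 0.03 m/s); the arm keeps its last pose, push and grip.
It fails at once if a bystander is moved by more than 30 mm (distance of any of basket, spoon, brush, bowl, jug, canister from where it was at the start of the episode above 0.03 m).
It also fails if it takes over 59 s, if anything falls off the work surface, if the arm or the gripper's body presses on something with over 40 N, if the wrist force passes 120 N, or if a joint passes its speed limit or range.

ROBOT

A 6-joint arm with a two-finger parallel gripper is mounted at the origin on the work surface. World frame = base frame: x ahead of the robot, y to its left, z up, the work surface at z = 0. Lengths are in m, angles in degrees, forces in N, time in s.
With the tool pointing down it reaches from about 0.3 to 0.75 m from the base axis. Payload 8.5 kg.
Tool frame: the origin (TCP) lies on the centre line of the jaws, within the pads' length; the fingertips stand 17 mm ahead of it and the grasp point (between the pads) lies 2 mm behind it (env.tcp_to_tips is the distance from the TCP to the fingertips, in m); z points along the fingers, y is the line along which they close (so a half turn about z gives the same grasp; the last joint's range is limited). The gripper opens to 85 mm and grips with 20 to 120 N. Pads are 22 mm wide; open, the fingers measure 114 mm over their backs; the gripper's body (76 mm by 85 mm) begins 54 mm behind the grasp point. The pads swing forward as they close: fully open they stand 13 mm farther back than shut.
Start: joints at [56.706, 21.807, 74.336, -0, 83.858, -12.336], TCP at [0.197, 0.514, 0.248] pointing down, gripper open.
Joint ranges: [-178.18, 178.18], [-50.72, 133.34], [12.68, 142.11], [-81.47, 261.47], [9.98, 163.14], [-165.26, 165.26]. Speed limits (degrees/s): [136.94, 136.94, 180, 180, 180, 180].

INTERFACE

Orientations are given as a 3x3 rotation matrix whose columns are the frame's x, y, z axes.
In Python, from rig import env gives the robot as it stands. The module is installed in compiled form; this text tells all that it offers.
- The arm moves only by the shell command python3 -m pendant 'ROWS' [FORCE]. ROWS is JSON, a list of rows, each a list of 7 numbers: the opening, from 0 (shut) to 1 (fully open), then the shift along the tool's x, y, z in m, then the turn, a rotation vector about the tool's x, y, z in rad. A call has 1 to 5 rows; each row is the pose to reach, as a shift and turn from the pose commanded when the call began, along the tool's axes at that moment; what a row does not reach only later rows make up. A row lasts 1/8 s, in which the tool goes at most 62.5 mm and 10.7 degrees, less where a joint would pass 70% of its speed; a pose out of reach is approached as far as the arm can. A call with a gripper value outside its range is refused whole. The fingers move at their own pace and stop on an object; FORCE is the grip in N (left out, the last holds). Time passes only in rows, so rows that repeat a pose let the fingers close. It gives the time, the measured TCP pose, the force, the opening and the grip force at its end, in the units of the state.
- env.observe(): the state, without advancing time (a new reading comes with each control period).
- env.get_image(name): name is "side" or "top"; returns a dict with "image" (480x640x3 uint8, blue, green, red), "fx", "fy", "cx", "cy" (pixels), "k1" (the pictures are not rectified: a ray, as slopes to the right and down, at radius r is drawn at 1 + k1 r^2 times it, then the intrinsics apply), "pose" (4x4, takes a point from camera to world coordinates). Camera axes: x right, y up, looking along -z (the intrinsics and any distortion apply to the point x, -y, -z); pixel columns grow to the right and rows downward; lengths in m; the calibration is good to about 2 mm. A picture is of the moment at which its call begins. There is no depth.
- env.close_job(): hands the job in; it is judged then, once.
Trained networks look in the newest picture that a camera, given by its name, has taken for a name from the list of things; names that differ only in an ending like _2 or _b are one class to them, and where a whole thing is asked for, a point or a joint stands for the part that bears it (a point fixed in the world has none). Each returns a list of dicts, best first, with "conf" (0 to 1); they miss things now and then, are a little off and sometimes report something else, mostly with a low value. They report only what shows in the picture. A call takes as long as a camera call. They do not tell look-alikes from the thing itself.
- env.find_in(camera, thing): "bbox" ([centre column, centre row, width, height] in pixels, round what is visible of it).
- env.trace(camera, thing): "mask" (480x640 bool, what is visible of it) and "bbox" ([centre column, centre row, width, height] in pixels, round what is visible of it).
- env.tip_of(camera, thing): "centre" ([column, row] in pixels: a listed point, or the origin of a listed thing).
The state is a dict: "time_s": time; "q": joint angles; "qvel": joint speeds; "joint_efforts": joint torques, N m; "position": TCP position; "tool_rot": TCP orientation; "ft_force": force on the tool from outside, world axes, zero at the start; "wrist_torque": the same for the moment, N m; "grip_width": finger opening in m; "gripper_force": force on a finger pad.
Only numpy, scipy, OpenCV 4.12 (cv2) and the standard library are available. Lean on these libraries where they do the work, as an engineer would, in place of code of your own. Each camera call takes 0.05 s, during which the arm holds its last target. There are 200 camera calls.

## Working session

There is one attempt and no reset: what is moved stays moved. The work goes in short steps, Python scripts to look and compute and a shell command to move; the robot and the scene stay as the last step left them, time stands still between calls to the robot, and variables do not carry over. Pictures are saved under pics/ and viewed, at most 10 in all, crops included, and the job is handed in when it is done.

```bash
mkdir -p pics; cat > h.py <<'E'
import numpy as np, cv2
from rig import env
def cam(n): return env.get_image(n)
def ray(c,px):
    x=(px[0]-c["cx"])/c["fx"]; y=(px[1]-c["cy"])/c["fy"]
    u=np.array([x,y])
    for _ in range(20): u=np.array([x,y])/(1+c["k1"]*(u@u))
    P=np.array(c["pose"]); d=P[:3,:3]@np.array([u[0],-u[1],-1.]); return P[:3,3],d/np.linalg.norm(d)
def onz(c,px,z):
    o,d=ray(c,px); return o+d*(z-o[2])/d[2]
def proj(c,p):
    P=np.array(c["pose"]); q=P[:3,:3].T@(np.array(p)-P[:3,3]); u=np.array([q[0],-q[1]])/-q[2]
    u=u*(1+c["k1"]*(u@u)); return np.array([u[0]*c["fx"]+c["cx"],u[1]*c["fy"]+c["cy"]])
def tri(c1,p1,c2,p2):
    A=np.zeros((3,3));b=np.zeros(3)
    for c,p in((c1,p1),(c2,p2)):
        o,d=ray(c,p);M=np.eye(3)-np.outer(d,d);A+=M;b+=M@o
    return np.linalg.solve(A,b)
E
python3 - <<'E'
from h import *
np.set_printoptions(precision=4,suppress=True)
C={}
for n in("top","side"):
    C[n]=c=cam(n);cv2.imwrite(f"pics/{n}0.png",c["image"]);print(n,c["pose"][:3,3] if hasattr(c["pose"],"shape") else c["pose"],c["fx"],c["k1"])
for t in("card_edge","lever_hinge","lever_tip","clip","clip_grip","clip_tips","stand"):
    for n in C: print(t,n,[(np.round(d["centre"],1).tolist(),round(d["conf"],2)) for d in env.tip_of(n,t)][:3])
print(env.observe()["tool_rot"])
E
```

```text
top [ 0.5017 -0.0099  1.3544] 555.7283229976739 -0.07689988090290101
side [0.4588 0.6723 0.9237] 495.628787861106 -0.029528170643320955
card_edge top [([394.0, 227.4], 0.82), ([415.2, 188.9], 0.63)]
card_edge side [([290.8, 330.9], 0.74), ([307.8, 187.1], 0.59)]
lever_hinge top [([420.6, 168.0], 0.71)]
lever_hinge side [([262.8, 150.5], 0.62), ([309.6, 215.8], 0.18)]
lever_tip top [([413.2, 188.1], 0.73)]
lever_tip side [([282.3, 141.6], 0.7)]
clip top [([253.1, 227.3], 0.76), ([270.2, 285.4], 0.7), ([201.6, 228.9], 0.55)]
clip side [([291.2, 332.4], 0.79), ([282.0, 394.7], 0.75), ([361.4, 323.0], 0.66)]
clip_grip top [([202.4, 215.5], 0.78), ([278.6, 294.0], 0.76), ([259.9, 238.5], 0.72)]
clip_grip side [([374.5, 308.0], 0.8), ([264.2, 384.4], 0.71), ([306.6, 324.2], 0.63)]
clip_tips top [([245.8, 274.9], 0.68), ([196.0, 255.3], 0.62), ([249.3, 198.4], 0.61)]
clip_tips side [([262.0, 331.8], 0.75), ([347.1, 343.5], 0.65), ([312.4, 214.8], 0.31)]
stand top [([389.4, 228.9], 0.71)]
stand side [([311.6, 211.8], 0.96)]
[[-0.9338  0.3577  0.    ]
 [ 0.3577  0.9338  0.    ]
 [ 0.      0.     -1.    ]]
```

View pics/top0.png

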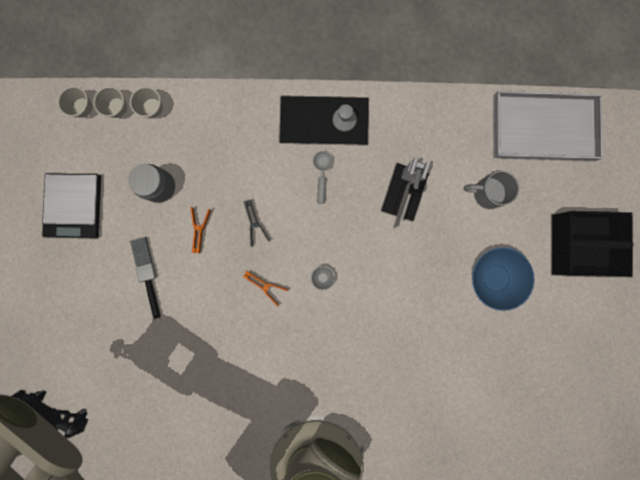

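View pics/side0.png

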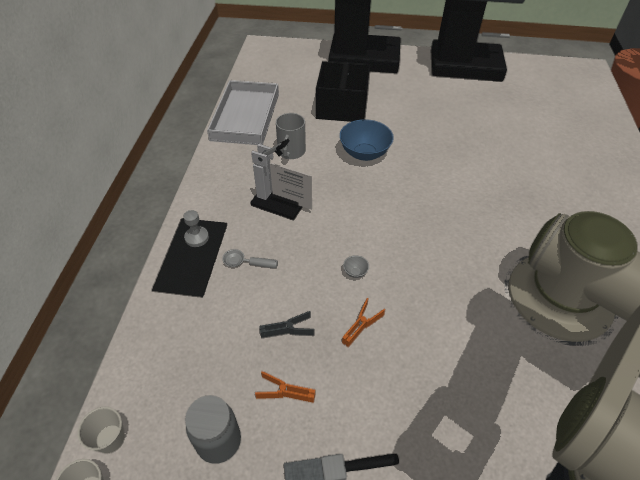

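The top view shows three candidates for the clip: a dark one at (256,222), an orange one at (201,230) and another orange one at (266,286). In the side view they are at (288,325), (286,388) and (363,322). The dark steel one is the target: its jaws point away from the robot and its handles towards it. The stand is at top (408,190), with the card's free edge near (397,226) and the lever paddle raised.

```bash
python3 - <<'E'
from h import *
np.set_printoptions(precision=4,suppress=True)
t=cam("top");s=cam("side")
print("tip",tri(t,(413.2,188.1),s,(282.3,141.6)),"hinge",tri(t,(420.6,168),s,(262.8,150.5)))
print("hinge z150",onz(t,(420.6,168),.15),onz(s,(262.8,150.5),.15))
print("edge z75", onz(t,(394,227.4),.075),onz(s,(307.8,187.1),.075))
print("stand org",onz(t,(389.4,228.9),0),onz(s,(311.6,211.8),0))
print("clip0",onz(t,(253.1,227.3),0),onz(s,(291.2,332.4),0),onz(s,(291.2,332.4),.026))
print("grip",onz(t,(259.9,238.5),.013),onz(s,(306.6,324.2),.013))
print("tips",onz(t,(249.3,198.4),.013),onz(s,(262,331.8),.013))
# mask of dark clip
for c,n,(x,y) in((t,"top",(256,222)),(s,"side",(288,325))):
    for d in env.trace(n,"clip"):
        b=d["bbox"]
        if abs(b[0]-x)<15 and abs(b[1]-y)<15:
            m=d["mask"];print(n,d["conf"],b)
            ys,xs=np.nonzero(m); 
            p=np.array([onz(c,(a,b),.026 if n=="top" else .02)[:2] for a,b in zip(xs,ys)])
            mu=p.mean(0);w,v=np.linalg.eigh(np.cov((p-mu).T));ax=v[:,1]*np.sign(v[0,1]);print(mu,ax,np.degrees(np.arctan2(ax[1],ax[0])),((p-mu)@ax).min(),((p-mu)@ax).max())
a=cv2.resize(t["image"][190:260,215:305],None,fx=4.4,fy=4.4,interpolation=cv2.INTER_CUBIC)
b=cv2.resize(t["image"][140:240,370:450],None,fx=4,fy=4,interpolation=cv2.INTER_CUBIC)
d=cv2.resize(s["image"][120:225,235:325],None,fx=4.4,fy=4.4,interpolation=cv2.INTER_CUBIC)
o=np.zeros((480,800,3),np.uint8);o[:308,:396]=a[:, :396];
o2=np.zeros((480,800,3),np.uint8);o2[:400,:320]=b;o2[:462,330:726]=d
cv2.imwrite("pics/clip.png",o[:308,:396]);cv2.imwrite("pics/stand.png",o2)
E
```

```text
tip [ 0.6504 -0.1908  0.2103] hinge [ 0.7028 -0.2144  0.159 ]
hinge z150 [ 0.7038 -0.216   0.15  ] [ 0.7062 -0.2248  0.15  ]
edge z75 [ 0.5768 -0.1689  0.075 ] [ 0.5932 -0.1909  0.075 ]
stand org [ 0.5773 -0.167   0.    ] [ 0.5827 -0.1795  0.    ]
clip0 [0.574  0.1661 0.    ] [0.5778 0.168  0.    ] [0.5745 0.1822 0.026 ]
grip [0.5465 0.1471 0.013 ] [0.5474 0.1518 0.013 ]
tips [0.6434 0.1757 0.013 ] [0.6363 0.1818 0.013 ]
top 0.53 [255.2, 224.2, 26.9, 40.9]
[0.5925 0.1652] [0.9678 0.2519] 14.590324586379358 -0.05826147364728232 0.047138260965468554
side 0.84 [286.3, 325.9, 54.6, 25.6]
[0.5837 0.1681] [0.9589 0.2838] 16.48618665131582 -0.054429826319966755 0.05969693195424394
```

View pics/clip.png

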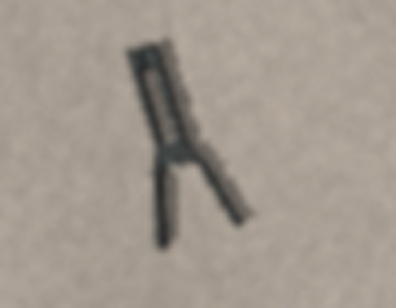

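View pics/stand.png

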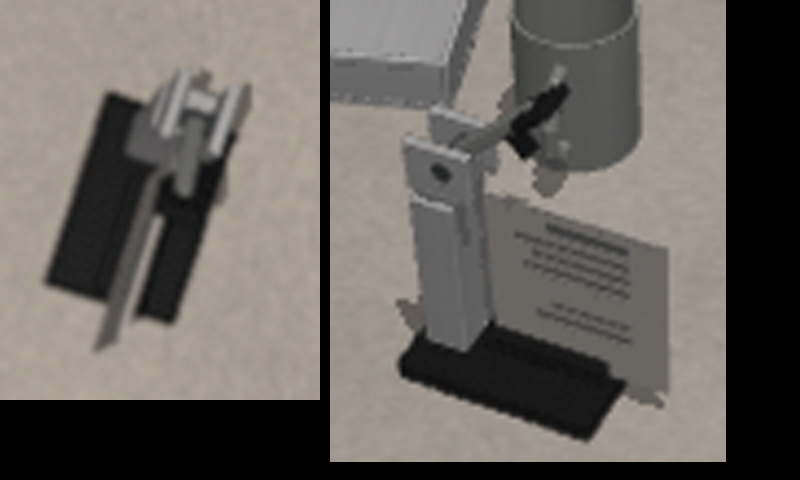

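```bash
cat > fit.py <<'E'
from h import *
from scipy.optimize import least_squares
np.set_printoptions(precision=4,suppress=True)
t=cam("top");s=cam("side")
obs=[(s,(311.8,176.4),(0,0,130)),(s,(311.6,209.1),(0,0,16)),(t,(381.3,210.7),(30,42,16)),(t,(413.7,220.8),(30,-42,16)),(t,(397,163),(155,42,16)),
(s,(293.6,220),(30,42,4)),(s,(302,207),(30,-42,16)),(t,(420.6,168),(125,0,150)),(s,(262.8,150.5),(125,0,150))]
def W(p,q):
    c,n=np.cos(p[2]),np.sin(p[2]);q=np.array(q)/1e3
    return np.array([p[0]+c*q[0]-n*q[1],p[1]+n*q[0]+c*q[1],q[2]])
f=lambda p:np.concatenate([proj(c,W(p,q))-np.array(px) for c,px,q in obs])
r=least_squares(f,[.58,-.17,-.3],loss="soft_l1");p=r.x
if __name__=="__main__":
    print(p);print(f(p).reshape(-1,2))
    for a in(.45,.6,.7,.8):
        q=(125-75*np.cos(a)-4*np.sin(a),0,150+75*np.sin(a)+4*np.cos(a))
        print(a,W(p,q),proj(t,W(p,q)),proj(s,W(p,q)))
    print("down tip",W(p,(50,0,154)))
E
python3 fit.py
```

```text
[ 0.5819 -0.1745 -0.311 ]
[[ -0.5289  -0.9171]
 [ -0.0076  -0.1665]
 [ -0.4811  -1.3939]
 [ -0.0035  -0.1593]
 [  0.2803  -2.1184]
 [ -0.0713  -0.4518]
 [  6.1741 -12.4036]
 [ -1.5058   1.2419]
 [  1.1446   3.469 ]]
0.45 [ 0.635  -0.1915  0.1862] [411.6677 197.2045] [289.1419 150.231 ]
0.6 [ 0.6399 -0.1931  0.1956] [413.1432 194.4169] [286.9773 146.395 ]
0.7 [ 0.6439 -0.1944  0.2014] [414.2191 192.2018] [285.2178 143.9121]
0.8 [ 0.6485 -0.1958  0.2066] [415.3556 189.7256] [283.226  141.5226]
down tip [ 0.6295 -0.1898  0.154 ]
```

Stand pose is (0.582, -0.1745), yaw -0.311, and the lever is at about 0.8 rad. The clip grip point is (0.547, 0.149), yaw about 16°. I'll do the lever first.

```bash
python3 -m pendant '[[0,-0.05,-0.0374,-0.01,0,0,0],[0,-0.10,-0.0748,-0.02,0,0,0],[0,-0.15,-0.1122,-0.03,0,0,0],[0,-0.20,-0.15,-0.04,0,0,0],[0,-0.25,-0.187,-0.05,0,0,0]]' 30; python3 -m pendant '[[0,-0.05,-0.0374,0,0,0,0],[0,-0.10,-0.0748,0,0,0,0],[0,-0.15,-0.1122,0,0,0,0],[0,-0.20,-0.15,0,0,0,0],[0,-0.25,-0.187,0,0,0,0]]'; python3 -m pendant '[[0,-0.05,-0.0374,0,0,0,0],[0,-0.10,-0.0748,0,0,0,0],[0,-0.14,-0.105,0,0,0,0],[0,-0.165,-0.122,0,0,0,0],[0,-0.17,-0.1276,0,0,0,0]]'; python3 -c "
from rig import env;o=env.observe();print(o['tool_rot'],o['ft_force'])"
```

```text
time_s: 1.72
position: [0.362, 0.2508, 0.2983]
tool_rot: [[-0.934, 0.358, 0.001], [0.358, 0.934, 0.0], [-0.001, 0.0, -1.0]]
ft_force: [1.3, 0.3, -0.1]
grip_width: -0.0
gripper_force: 0.0
time_s: 2.35
position: [0.5287, -0.0135, 0.2979]
tool_rot: [[-0.934, 0.358, 0.0], [0.358, 0.934, 0.0], [-0.0, 0.0, -1.0]]
ft_force: [1.1, 1.0, 0.5]
grip_width: 0.0003
gripper_force: 0.0
time_s: 2.98
position: [0.6414, -0.1928, 0.2966]
tool_rot: [[-0.933, 0.359, -0.001], [0.359, 0.933, 0.001], [0.001, 0.0, -1.0]]
ft_force: [-0.1, 0.3, -0.1]
grip_width: 0.0002
gripper_force: 0.0
[[-9.33323349e-01  3.59035034e-01 -1.17048696e-03]
 [ 3.59034592e-01  9.33324076e-01  5.75295497e-04]
 [ 1.29899490e-03  1.16691413e-04 -9.99999149e-01]] [-0.09293912  0.30854358 -0.13803793]
```

```bash
python3 -m pendant '[[0,0,0,0.03,0,0,0],[0,0,0,0.06,0,0,0],[0,0.001,0,0.075,0,0,0],[0,0.003,0,0.085,0,0,0],[0,0.005,0,0.095,0,0,0]]'; python3 -m pendant '[[0,0.002,0,0.01,0,0,0],[0,0.004,0,0.018,0,0,0],[0,0.006,0,0.025,0,0,0],[0,0.007,0,0.03,0,0,0],[0,0.007,0,0.033,0,0,0]]'; python3 -m pendant '[[0,0,0,0.002,0,0,0],[0,0,0,0.003,0,0,0],[0,0,0,0.003,0,0,0]]'
```

```text
time_s: 3.6
position: [0.6365, -0.1895, 0.2033]
tool_rot: [[-0.934, 0.357, 0.002], [0.357, 0.934, -0.001], [-0.002, -0.0, -1.0]]
ft_force: [0.1, -0.2, 1.1]
grip_width: 0.0
gripper_force: 0.4
time_s: 4.22
position: [0.63, -0.1872, 0.1714]
tool_rot: [[-0.934, 0.358, 0.002], [0.358, 0.934, -0.001], [-0.002, -0.0, -1.0]]
ft_force: [-6.0, 2.6, 20.0]
grip_width: 0.0001
gripper_force: 10.1
time_s: 4.6
position: [0.63, -0.1872, 0.1713]
tool_rot: [[-0.934, 0.358, 0.004], [0.357, 0.934, -0.003], [-0.005, -0.001, -1.0]]
ft_force: [-9.7, 3.7, 25.1]
grip_width: 0.0001
gripper_force: 12.5
```

```bash
python3 -m pendant '[[0,0,0,-0.03,0,0,0],[0,0,0,-0.08,0,0,0],[0.3,0.03,0.043,-0.1,0,0,-0.09],[0.85,0.06,0.085,-0.1,0,0,-0.2],[0.85,0.09,0.13,-0.1,0,0,-0.3]]'; python3 -m pendant '[[0.85,0.06,0.02,0,0,0,-0.1],[0.85,0.10,0.06,0,0,0,-0.2],[0.85,0.13,0.09,0,0,0,-0.3],[0.85,0.145,0.11,0,0,0,-0.34],[0.85,0.145,0.11,0,0,0,-0.34]]'
python3 - <<'E'
from fit import *
print(env.observe()["q"])
cv2.imwrite("pics/l.png",cv2.resize(s["image"][120:225,235:325],None,fx=4,fy=4,interpolation=cv2.INTER_CUBIC))
for n in("top","side"): print(n,[(np.round(d["centre"],1).tolist(),round(d["conf"],2)) for d in env.tip_of(n,"lever_tip")][:3])
q=W(p,(50,0,154));print(proj(t,q),proj(s,q))
E
```

```text
time_s: 5.22
position: [0.5917, -0.0322, 0.2669]
tool_rot: [[-0.998, 0.063, 0.001], [0.063, 0.998, -0.0], [-0.001, 0.0, -1.0]]
ft_force: [0.7, 0.4, 0.5]
grip_width: 0.0542
gripper_force: 0.0
time_s: 5.85
position: [0.4541, 0.0867, 0.2671]
tool_rot: [[-0.962, -0.273, 0.001], [-0.273, 0.962, -0.0], [-0.001, -0.0, -1.0]]
ft_force: [-1.0, -0.6, 0.5]
grip_width: 0.0726
gripper_force: 0.0
[  -4.0604   12.1989   85.2749   -0.0145   82.4955 -109.7386]
top [([407.1, 200.8], 0.69)]
side [([294.7, 163.4], 0.76)]
[408.509  201.3185] [291.885  161.6293]
```

View pics/l.png

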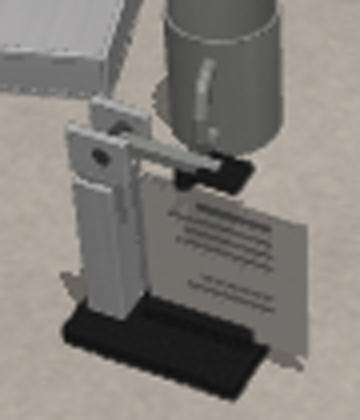

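The lever's paddle is now level on the card's top edge, at about (235,172) in the crop, so the lever is down. Next is the clip.

```bash
python3 -m pendant '[[0.85,-0.05,0.018,0.0,0,0,0],[0.85,-0.09,0.032,0.04,0,0,0],[0.85,-0.1065,0.0385,0.09,0,0,0],[0.85,-0.1065,0.0385,0.145,0,0,0],[0.85,-0.1065,0.0385,0.16,0,0,0]]'
python3 - <<'E'
from h import *
np.set_printoptions(precision=4,suppress=True)
s=cam("side");print(env.observe()["position"])
for t,z in(("clip",0),("clip_grip",.013),("clip_tips",.013)): print(t,[(np.round(d["centre"],1).tolist(),round(d["conf"],2),onz(s,d["centre"],z)) for d in env.tip_of("side",t)][:4])
cv2.imwrite("pics/g.png",cv2.resize(s["image"][250:380,210:370],None,fx=4,fy=4,interpolation=cv2.INTER_CUBIC))
E
```

```text
time_s: 6.68
position: [0.546, 0.1509, 0.1036]
tool_rot: [[-0.963, -0.27, -0.006], [-0.27, 0.963, -0.0], [0.006, 0.001, -1.0]]
ft_force: [0.4, 0.1, 0.3]
grip_width: 0.0725
gripper_force: 0.0
[0.5463 0.1509 0.1038]
clip [([287.1, 333.1], 0.9, array([ 0.5861,  0.1708, -0.    ])), ([282.7, 394.9], 0.87, array([ 0.572 ,  0.3038, -0.    ])), ([363.2, 324.2], 0.6, array([0.4297, 0.1285, 0.    ])), ([292.0, 162.1], 0.22, array([ 0.6631, -0.3603,  0.    ]))]
clip_grip [([265.5, 386.2], 0.94, array([0.6061, 0.2965, 0.013 ])), ([307.6, 324.4], 0.84, array([0.5452, 0.152 , 0.013 ])), ([372.6, 311.0], 0.56, array([0.4125, 0.1015, 0.013 ])), ([262.3, 150.0], 0.5, array([ 0.7519, -0.3856,  0.013 ]))]
clip_tips [([345.5, 343.7], 0.74, array([0.4625, 0.186 , 0.013 ])), ([315.2, 399.6], 0.68, array([0.5081, 0.3098, 0.013 ])), ([259.5, 331.2], 0.62, array([0.6417, 0.1812, 0.013 ]))]
```

View pics/g.png

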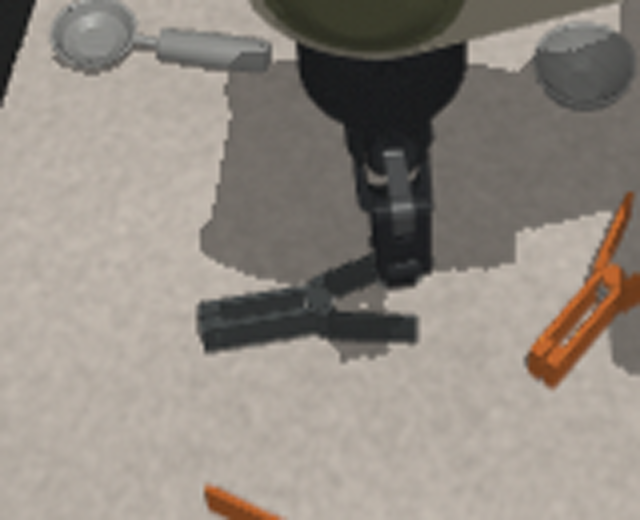

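The gripper hovers directly over the dark clip's handles, with the handles at crop (380,300) and the jaws pointing left to (200,325). The remeasured grip point agrees to 2 mm, so I'll descend and squeeze.

```bash
python3 -m pendant '[[0.85,0,0.001,0.04,0,0,0],[0.85,0,0.001,0.07,0,0,0],[0.85,0,0.001,0.081,0,0,0],[0.85,0,0.001,0.081,0,0,0]]' 40; python3 -m pendant '[[0.5,0,0,0,0,0,0],[0.35,0,0,0,0,0,0],[0.1,0,0,0,0,0,0],[0,0,0,0,0,0,0],[0,0,0,0,0,0,0]]' 40; python3 -m pendant '[[0,0,0,0,0,0,0],[0,0,0,0,0,0,0],[0,0,0,0,0,0,0]]'
```

```text
time_s: 7.38
position: [0.5474, 0.1526, 0.0269]
tool_rot: [[-0.963, -0.271, 0.002], [-0.271, 0.963, 0.0], [-0.002, -0.0, -1.0]]
ft_force: [0.5, -0.8, 0.3]
grip_width: 0.0727
gripper_force: 0.0
time_s: 8.0
position: [0.5476, 0.1529, 0.0277]
tool_rot: [[-0.963, -0.271, 0.004], [-0.271, 0.963, 0.0], [-0.004, -0.0, -1.0]]
ft_force: [-1.2, 0.9, 9.9]
grip_width: 0.0217
gripper_force: 39.5
time_s: 8.38
position: [0.5476, 0.1529, 0.0277]
tool_rot: [[-0.963, -0.271, 0.004], [-0.271, 0.963, 0.0], [-0.004, -0.0, -1.0]]
ft_force: [-3.0, 0.1, 9.8]
grip_width: 0.0217
gripper_force: 39.5
```

```bash
python3 -m pendant '[[0,0,0,-0.02,0,0,0],[0,0,0,-0.06,0,0,0],[0,0,0,-0.11,0,0,0],[0,0,0,-0.15,0,0,0],[0,0,0,-0.15,0,0,0]]'; python3 - <<'E'
from h import *
np.set_printoptions(precision=4,suppress=True)
s=cam("side");t=cam("top");g=env.observe()["position"];print(g)
x,y=proj(s,g).astype(int);print(x,y)
x=min(max(x,100),540);y=min(max(y,75),405)
cv2.imwrite("pics/lift.png",cv2.resize(s["image"][y-75:y+75,x-100:x+100],None,fx=4,fy=4,interpolation=cv2.INTER_CUBIC))
E
```

```text
time_s: 9.0
position: [0.5477, 0.1528, 0.1794]
tool_rot: [[-0.963, -0.271, 0.007], [-0.271, 0.963, 0.0], [-0.007, -0.001, -1.0]]
ft_force: [-0.6, 0.5, -1.0]
grip_width: 0.0215
gripper_force: 39.4
[0.5463 0.1526 0.1757]
305 279
```

View pics/lift.png

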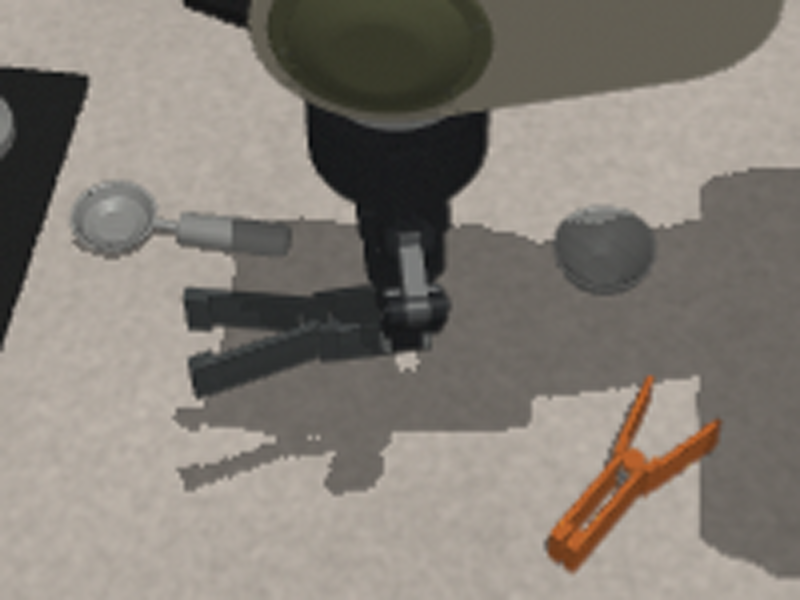

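The clip is held wide open and clear of the counter, with its jaws at crop (190,305) and (195,375). Next I'll turn it and carry it to a spot in front of the card.

```bash
python3 -m pendant '[[0,0.02,-0.03,0,0,0,0.11],[0,0.04,-0.06,0,0,0,0.23],[0,0.06,-0.09,0,0,0,0.35],[0,0.08,-0.12,0,0,0,0.47],[0,0.103,-0.148,0,0,0,0.586]]'; python3 -m pendant '[[0,0,-0.03,0,0,0,0],[0,0.001,-0.06,0,0,0,0],[0,0.002,-0.09,0.03,0,0,0],[0,0.002,-0.11,0.06,0,0,0],[0,0.002,-0.12,0.08,0,0,0]]'; python3 -m pendant '[[0,0,0,0.005,0,0,0],[0,0,0,0.005,0,0,0]]'; cat > m.py <<'E'
from fit import *
import sys
t=cam("top");s=cam("side");g=env.observe();print(g["position"],g["tool_rot"].round(3).tolist() if hasattr(g["tool_rot"],"tolist") else g["tool_rot"])
inv=lambda w:np.array([[np.cos(p[2]),np.sin(p[2])],[-np.sin(p[2]),np.cos(p[2])]])@(np.array(w)[:2]-p[:2])
zc=g["position"][2]-.0147
print("tcp in stand",inv(g["position"]))
for th,z in(("clip",zc-.013),("clip_tips",zc),("clip_grip",zc),("card_edge",.075)):
    for c,n in((t,"top"),(s,"side")):
        for d in env.tip_of(n,th)[:4]:
            w=onz(c,d["centre"],z)
            if np.linalg.norm(inv(w)-inv(g["position"]))<.2: print(th,n,np.round(d["centre"],1),round(d["conf"],2),inv(w))
w=W(p,(-30,0,60));a,b=proj(t,w).astype(int);c,d=proj(s,w).astype(int)
A=cv2.resize(t["image"][b-50:b+50,a-50:a+50],(400,400),interpolation=cv2.INTER_CUBIC);B=cv2.resize(s["image"][d-60:d+40,c-50:c+50],(400,400),interpolation=cv2.INTER_CUBIC)
print("crop origins",a-50,b-50,c-50,d-60)
cv2.imwrite(sys.argv[1],np.hstack([A,B]))
E
python3 m.py pics/pre.png
```

```text
time_s: 9.72
position: [0.4866, -0.0187, 0.1744]
tool_rot: [[-0.951, 0.31, -0.003], [0.31, 0.951, 0.001], [0.003, -0.0, -1.0]]
ft_force: [-0.1, -0.4, -0.6]
grip_width: 0.0216
gripper_force: 39.4
time_s: 10.35
position: [0.4475, -0.1317, 0.0935]
tool_rot: [[-0.951, 0.308, -0.003], [0.308, 0.951, 0.002], [0.004, 0.001, -1.0]]
ft_force: [0.2, -1.1, 0.1]
grip_width: 0.0214
gripper_force: 39.4
time_s: 10.6
position: [0.4488, -0.1309, 0.0905]
tool_rot: [[-0.952, 0.307, -0.001], [0.307, 0.952, 0.001], [0.001, 0.0, -1.0]]
ft_force: [1.5, 0.2, 0.6]
grip_width: 0.0215
gripper_force: 39.4
[ 0.4492 -0.131   0.0913] [[-0.952, 0.306, 0.001], [0.306, 0.952, -0.001], [-0.001, -0.0, -1.0]]
tcp in stand [-0.1397  0.0007]
clip side [348.3 210.3] 0.82 [-0.1005  0.007 ]
clip_tips top [392.5 242.3] 0.66 [-0.0404 -0.0038]
clip_tips side [326.3 197.6] 0.78 [-0.0408  0.0027]
clip_grip side [366.  212.4] 0.6 [-0.1445  0.007 ]
clip_grip side [310.9 188.1] 0.35 [ 0.0066 -0.0108]
card_edge top [395.6 231.8] 0.72 [-0.015 -0.003]
card_edge side [310.4 189.3] 0.65 [ 0.0066 -0.008 ]
crop origins 341 187 272 140
```

View pics/pre.png

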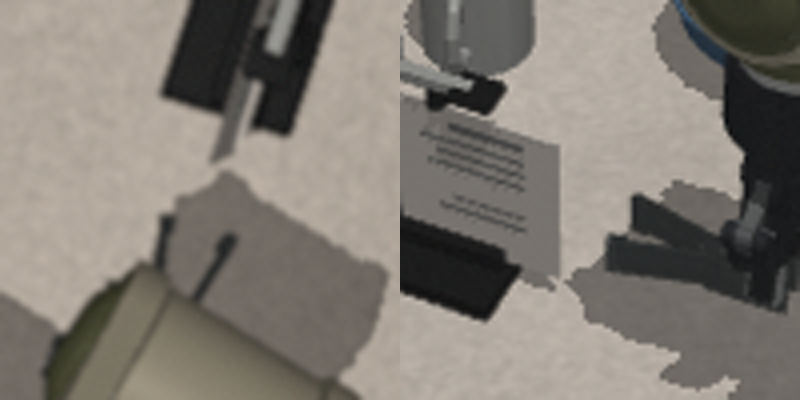

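The top crop shows the tips' midpoint at about (199,227) and the card edge at about (220,159). They are aligned to within 1 mm and about 41 mm apart, and the clip is level and aligned. I'll advance 63 mm.

```bash
python3 -m pendant '[[0,-0.012,0,0,0,0,0],[0,-0.026,0,0,0,0,0],[0,-0.040,0,0,0,0,0],[0,-0.052,0,0,0,0,0],[0,-0.063,0,0,0,0,0]]'; python3 -m pendant '[[0,0,0,0,0,0,0],[0,0,0,0,0,0,0],[0,0,0,0,0,0,0],[0,0,0,0,0,0,0]]'; python3 m.py pics/fin.png
```

```text
time_s: 11.82
position: [0.5096, -0.1509, 0.0907]
tool_rot: [[-0.952, 0.307, 0.0], [0.307, 0.952, -0.0], [-0.0, -0.0, -1.0]]
ft_force: [-0.5, 0.7, -0.3]
grip_width: 0.0213
gripper_force: 39.4
time_s: 12.32
position: [0.5086, -0.1506, 0.0908]
tool_rot: [[-0.952, 0.307, -0.0], [0.307, 0.952, 0.0], [0.0, 0.0, -1.0]]
ft_force: [0.1, -0.6, -0.6]
grip_width: 0.0215
gripper_force: 39.4
[ 0.5087 -0.1507  0.0908] [[-0.952, 0.307, -0.0], [0.307, 0.952, -0.0], [-0.0, -0.0, -1.0]]
tcp in stand [-0.077   0.0003]
clip side [323.8 204.1] 0.66 [-0.0391  0.0129]
clip_tips top [396.2 227.7] 0.44 [-0.0057 -0.0012]
clip_tips top [401.2 217.4] 0.39 [ 0.0206 -0.0045]
clip_tips side [302.7 190.4] 0.75 [0.0214 0.0044]
clip_grip side [292.5 161.9] 0.69 [ 0.0913 -0.0775]
clip_grip side [342.1 203.5] 0.63 [-0.0826  0.004 ]
card_edge top [395. 228.] 0.75 [-0.0072  0.0011]
card_edge side [310.2 189.6] 0.63 [ 0.0066 -0.0069]
card_edge side [341.8 201.4] 0.19 [-0.0788 -0.0031]
crop origins 341 187 272 140
```

View pics/fin.png

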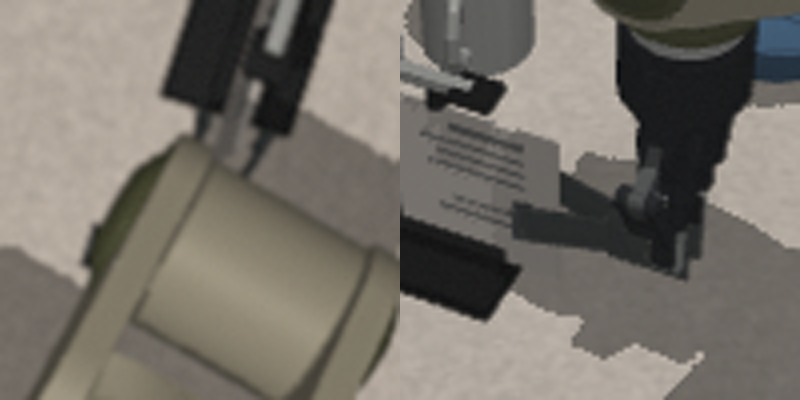

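One jaw is on each side of the card, with the tips at crop (200,115) and (262,140) and the card at about (238,120) between them. Depth is about 21 mm, the lever is still down and the wrist shows no contact force. Handing in.

```bash
python3 -c "
from rig import env;print(env.close_job())"
```

```text
the job is handed in; nothing more can be done
None
```

I handed the job in at about 12.5 s: the lever is down, and the clip is held wide open around the card's free edge, about 2 cm deep, with no contact force seen at the wrist; the hand-in returned no verdict.

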